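Unpin and open a book storage case

TASK

Open the book's storage case: pull the yellow-gripped retaining pin out of the hasp staple and put it in the white dish, and, once the pin is out, lift the blue lid off and lay it flat, handle up, inside the empty red tray. Set the pin and the lid down rather than dropping them, and leave the book and the other things on the bench where they are.

Things in the scene. Friction and masses are not known exactly. Their poses are not given: they have to be found in the camera images.
- case: Grey storage case, fixed, without its lid 150 (x) x 200 (y) x 80 mm high, walls 5 mm. Origin: centre of its underside, on the table; its -x side is the front, with the hasp. A steel bracket there, reaching 107 mm in front of the origin, carries the staple; in front of and below it there is free space down to the table.
- staple (a point): Middle of the staple's opening, 100 mm in front of the case's origin and 90 mm up; axes the case's. Upright steel staple: two posts 5 mm thick, 14 mm apart along y (24 mm over all), a 5 mm crossbar, top 101 mm above the table. The pin lies through it along x.
- lid_handle (a point): Centre of the black bar handle of the loose blue lid, axes the lid's (at the start the case's). Bar 14 wide (x) x 14 high x 100 long (along y) on two posts near its ends, 76 mm free between them. Its centre is 35 mm above the lid's top face, 51 mm above the lower edge of the skirt, 119 mm above the table while the lid is on. The lid balances here.
- pin_grip (a point): Centre of the pin's yellow grip, 28 (x) x 18 (y) x 18 (z) mm, axes the pin's. At the start its x axis is the case's, the grip 135 to 141 mm in front of the case's origin and 88 mm above the table. The loose pin lies on the hasp strap; it slides out along its -x with almost no force and is clear of the staple after 40 mm.
- pin_tip (a point): Tip of the pin's steel shaft, 69 mm along +x from the grip's centre, same axes.
- tray: Empty red tray lined with white paper, fixed: 296 (x) x 306 (y) mm outside, 280 x 290 inside, floor 4 mm thick, rim 18 mm high. Origin: centre of its underside, on the table. (The red tray with a book in it, at the table's side, is not the one.)
- dish: White rectangular dish, fixed: 130 (x) x 108 (y) x 18 high outside, walls 4 mm, floor 4 mm thick. Origin: centre of its underside, on the table.
- book: Brown book lying loose in the case, 105 x 150 x 36 mm. Origin: centre of its underside.
- jar: Amber jar, 56 diameter x 75 mm, a bystander; origin: centre of its underside.
- weight: Brass weight, 52 diameter x 62 mm, a bystander; origin: centre of its underside.
- loupe: Black magnifier, 48 diameter x 36 mm, a bystander; origin: centre of its underside.
- brush: Wooden brush lying on the table near the robot, a bystander; origin: centre of its underside.
- folder: White flat paper-folding tool, 130 x 20 x 6 mm, lying on the table near the robot, a bystander; origin: centre of its underside.
- lid: The whole lid, 0.28 to 0.52 kg: plate 164 (x) x 214 (y) x 4 mm, skirt 12 mm deep with 3 mm play round the case; at -x a flat aluminium hasp strap, 44 mm wide, reaches 36 mm beyond the plate, its slot over the staple with 3 mm play. Origin: centre of the skirt's lower edge, 51 mm below, 3 mm to +x of the handle. It lifts straight up and clears the staple after 35 mm.
- pin: The whole pin, 40 g: from the +x end of the yellow grip a square steel shaft, 8 x 8 x 55 mm, runs along +x through the staple, with 3 mm play either side and 4 mm above. Origin: on its axis where grip and shaft meet, 14 mm to +x of the grip's centre.
There are look-alikes about, which are no part of the job. There is more than one size of the pin; the job needs the smaller.

How it is judged:
By the outcome, as a careful person would: the job done as asked, in the order asked, and still so for the second after the job is handed in, with the robot touching nothing.
It also fails if it takes over 61 s, if anything falls off the work surface, if the arm or the gripper's body presses on something with over 40 N, if the wrist force passes 120 N, or if a joint passes its speed limit or range.

ROBOT

A 6-joint arm with a two-finger parallel gripper is mounted at the origin on the work surface. World frame = base frame: x ahead of the robot, y to its left, z up, the work surface at z = 0. Lengths are in mm, angles in degrees, forces in N, time in s.
With the tool pointing down it reaches from about 350 to 850 mm from the base axis. Payload 8.1 kg.
Tool frame: the origin (TCP) lies at the very end of the fingers, on their centre line; the grasp point (between the pads) lies 19 mm behind it; z points along the fingers, y is the direction in which the jaws open and shut (so a half turn about z gives the same grasp; the last joint's range is limited). The gripper opens to 85 mm and grips with 20 to 120 N. Pads are 22 mm wide; open, the fingers measure 114 mm over their backs; the gripper's body (76 mm by 85 mm) begins 54 mm behind the grasp point. The pads swing forward as they close: fully open they stand 13 mm farther back than shut.
Start: joints at [64.95, 7.471, 85.268, -0, 87.261, -4.893], TCP at [206.732, 563.265, 205.892] pointing down, gripper open.
Joint ranges: [-169.43, 169.43], [-51.17, 129.36], [1.28, 143.12], [-76.62, 256.62], [0, 156.53], [-152.29, 152.29]. Speed limits (degrees/s): [136.94, 136.94, 159.86, 180, 180, 180].

INTERFACE

Orientations are given as [roll, pitch, yaw] about the fixed x, y, z axes, in that order (R = Rz(yaw) Ry(pitch) Rx(roll)).
In Python, from bench import r gives the robot as it stands.
- The arm moves only by the shell command python3 -m jog 'ROWS' [OPENING] [FORCE]. ROWS is JSON, a list of rows, each a list of 6 numbers: the shift along the tool's x, y, z normalised to -1 to 1, where 1 is 0.25 m, then the turn, a rotation vector about the tool's x, y, z normalised to -1 to 1, where 1 is pi rad. In form: [[x, y, z, ax, ay, az], ...]. A call has 1 to 10 rows; each row is the pose to reach, as a shift and turn from the pose commanded when the call began, along the tool's axes at that moment, turning the shorter way round; what a row does not reach only later rows make up. A row lasts 1/10 s, in which the tool goes at most 50 mm and 8.59 degrees, less where a joint would pass 70% of its speed; a pose out of reach is approached as far as the arm can. A call with a number of a shift or a turn outside -1 to 1 is refused whole. A call with a gripper value outside its range is refused whole. OPENING is the opening, from 0 (shut) to 1 (fully open), set as the call begins (- or left out, the last holds). The fingers move at their own pace and stop on an object; FORCE is the grip in N (left out, the last holds). Time passes only in rows, so rows that repeat a pose let the fingers close. It gives the time, the measured TCP pose, the force and the opening at its end, in the units of the state.
- r.sense(): the state, without advancing time (a new reading comes with each control period).
- r.snapshot(name): name is "side" or "top"; returns a dict with "pixels" (480x640x3 uint8, red, green, blue), "intrinsics" (3x3 intrinsics, pixels), "extrinsics" (4x4, takes a point from camera to world coordinates). Camera axes: x right, y down, z forward; pixel columns grow to the right and rows downward; lengths in mm; the calibration is good to about 2 mm. A picture is of the moment at which its call begins. There is no depth.
- r.hand_in(): hands the job in, once; it reports no verdict.
The state is a dict: "time": time; "joint_pos": joint angles; "qd": joint speeds; "joint_efforts": joint torques, N m; "tool_pos": TCP position; "tcp_rot": TCP orientation; "ft_force": force on the tool from outside, world axes, zero at the start; "wrist_torque": the same for the moment, N m; "finger_gap": finger opening in mm.
Only numpy, scipy, OpenCV 4.12 (cv2) and the standard library are available. Lean on these libraries where they do the work, as an engineer would, in place of code of your own. Each camera call takes 0.05 s, during which the arm holds its last target.

## Working session

There is one attempt and no reset: what is moved stays moved. The work goes in short steps, Python scripts to look and compute and a shell command to move; the robot and the scene stay as the last step left them, time stands still between calls to the robot, and variables do not carry over. Pictures are saved under pics/ and viewed, and the job is handed in when it is done.

```bash
mkdir -p pics; ls
python3 - <<'E'
from bench import r
import cv2
for n in("side","top"):
    s=r.snapshot(n); cv2.imwrite(f"pics/{n}0.png",s["pixels"][:,:,::-1]); print(n,s["intrinsics"],s["extrinsics"])
    import pickle; pickle.dump(s,open(f"{n}0.pkl","wb"))
print(r.sense())
E
```

```text
pics
side [[597.1352989    0.         313.84540054]
 [  0.         597.1352989  225.64497175]
 [  0.           0.           1.        ]] [[-9.96023114e-01 -3.99057024e-02  7.96585954e-02  4.33057506e+02]
 [-8.87883915e-02  5.18718859e-01 -8.50321920e-01  1.19084081e+03]
 [-7.38772217e-03 -8.54013045e-01 -5.20199136e-01  8.21372526e+02]
 [ 0.00000000e+00  0.00000000e+00  0.00000000e+00  1.00000000e+00]]
top [[578.39488453   0.         320.21862969]
 [  0.         578.39488453 241.67684105]
 [  0.           0.           1.        ]] [[-1.73057222e-02 -9.97679481e-01  6.58495637e-02  4.41619760e+02]
 [-9.99768707e-01  1.81078189e-02  1.16034149e-02 -1.97335736e+01]
 [-1.27688809e-02 -6.56335277e-02 -9.97762094e-01  1.43983041e+03]
 [ 0.00000000e+00  0.00000000e+00  0.00000000e+00  1.00000000e+00]]
{'time': 0.1, 'joint_pos': array([ 6.49487432e+01,  7.51289269e+00,  8.53208342e+01, -1.16953488e-03,
        8.72623693e+01, -4.89251016e+00]), 'qd': array([-0.02870511, -0.00966159, -0.19684738,  0.02347853, -0.00857823,
        0.03214875]), 'joint_efforts': array([ 7.09485048e-04, -5.70954323e+01, -5.01944232e+01, -2.44492203e-04,
        8.16216983e-03, -1.17648005e-04]), 'tool_pos': array([206.53052081, 562.77244859, 204.94849609]), 'tcp_rot': array([-1.79904154e+02, -7.03186814e-03,  1.59841304e+02]), 'ft_force': array([ 0.47377909, -0.65129573,  0.25472871]), 'wrist_torque': array([ 0.0545717 ,  0.02989158, -0.02475456]), 'finger_gap': 85.41180494578049}
```

View pics/top0.png

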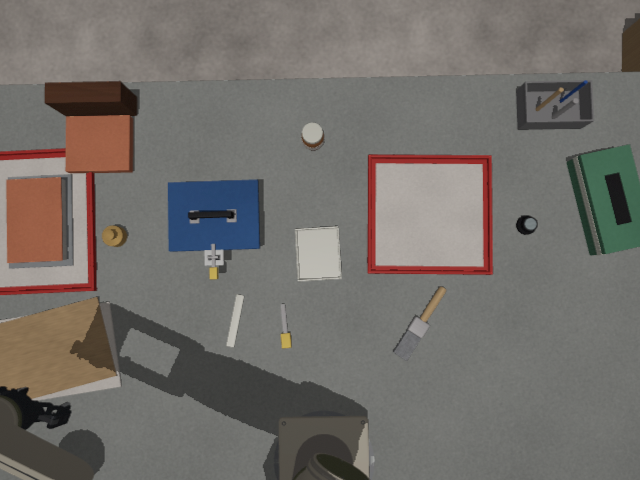

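View pics/side0.png

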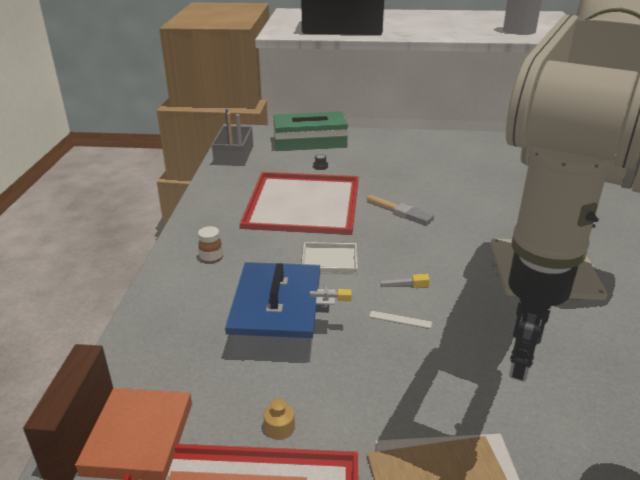

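Top view: the blue-lidded case is at (215,216), with its pin in the staple at (213,265). A second, larger pin lies loose on the table at (285,325). The empty tray is at (430,214), the dish at (318,253), and a look-alike green case at (605,200). The pin in the staple fits the description, so I'll confirm it in enlarged crops.

Run:
```python
import cv2,numpy as np
a=cv2.imread("pics/top0.png");b=cv2.imread("pics/side0.png")
def c(im,x,y,w,h,k,n):cv2.imwrite(n,cv2.resize(im[y:y+h,x:x+w],None,fx=k,fy=k,interpolation=cv2.INTER_CUBIC))
c(a,160,170,140,110,5.5,"pics/t_case.png"); c(b,225,255,210,120,3.8,"pics/s_case.png")
c(a,285,145,215,140,3.7,"pics/t_tray.png")
```

```text
(no output)
```

View pics/t_case.png

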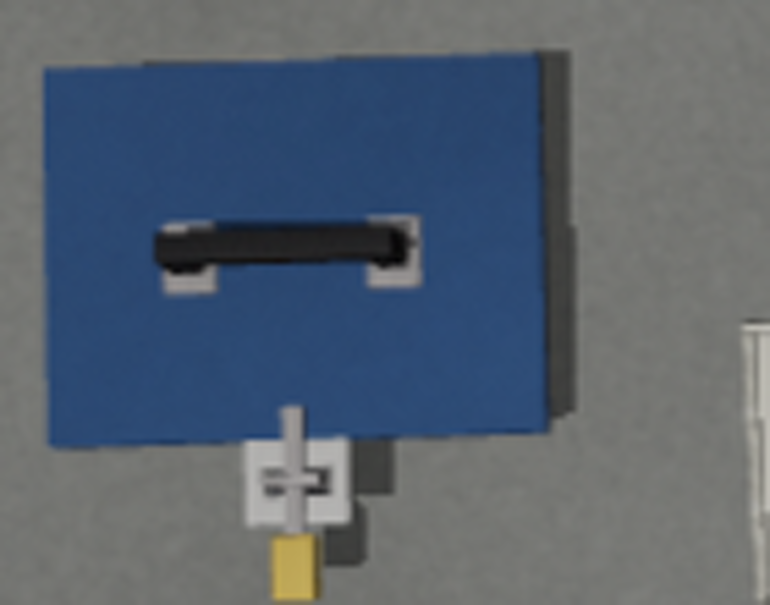

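View pics/s_case.png

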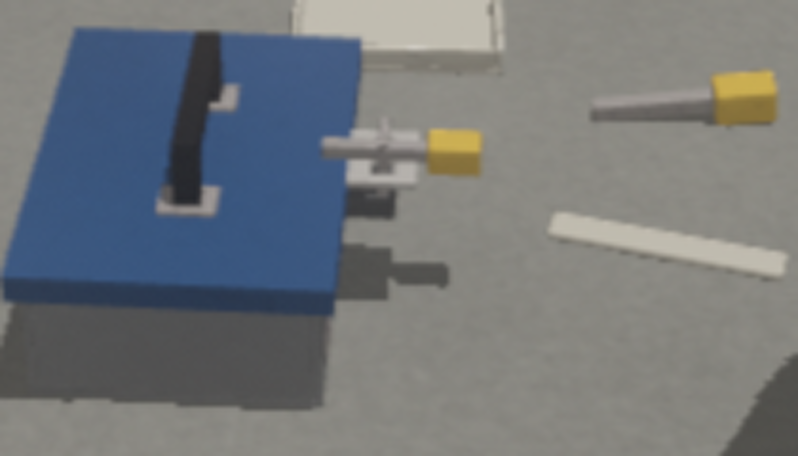

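View pics/t_tray.png

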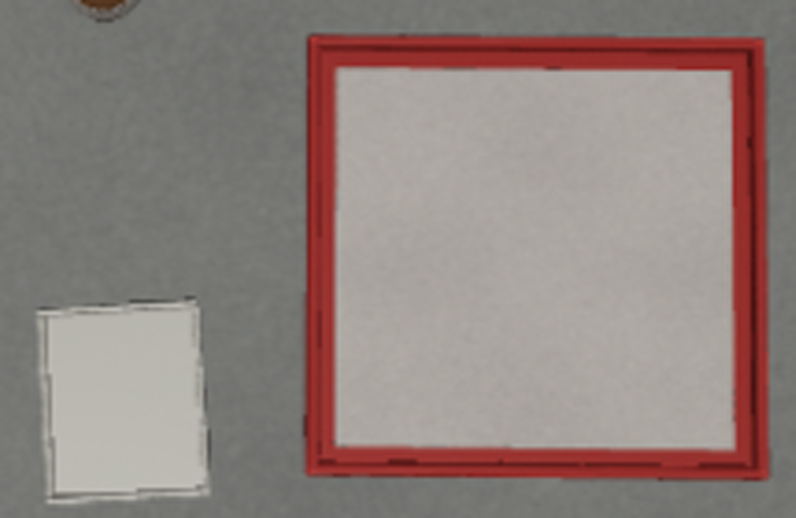

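Both pictures show that the pin through the staple at (213,265) is the smaller one. The loose pin at (285,325) is clearly bigger and lies on the table. Next I'll measure positions.

```bash
cat > h.py <<'E'
import numpy as np,pickle,cv2
C={n:pickle.load(open(f"{n}0.pkl","rb")) for n in("side","top")}
def ray(n,u,v):
    K=C[n]["intrinsics"];E=C[n]["extrinsics"]
    return E[:3,3],E[:3,:3]@np.linalg.solve(K,[u,v,1])
def atz(n,u,v,z):
    o,d=ray(n,u,v);return (o+d*(z-o[2])/d[2])
def proj(n,p):
    K=C[n]["intrinsics"];E=C[n]["extrinsics"];q=K@(E[:3,:3].T@(np.array(p)-E[:3,3]));return q[:2]/q[2]
def crop(pts,x,y,k):return [((u+.5)/k-.5+x,(v+.5)/k-.5+y) for u,v in pts]
E
python3 - <<'E'
from h import *
np.set_printoptions(precision=1,suppress=True)
def rep(name,n,pts,x,y,k,z):
    P=np.array([atz(n,u,v,z)[:2] for u,v in crop(pts,x,y,k)]);print(name,"mean",P.mean(0));print(P.tolist() if 0 else P)
    for i in range(len(P)):
        d=P[(i+1)%len(P)]-P[i];print("  edge",np.linalg.norm(d).round(1),np.degrees(np.arctan2(d[1],d[0])).round(1))
T=(160,170,5.5)
rep("lid top","top",[(45,68),(537,53),(549,432),(49,447)],*T,84)
rep("grip","top",[(274,534),(318,535),(318,600),(272,599)],*T,97)
rep("handle","top",[(155,247),(405,243)],*T,126)
rep("tray","top",[(308,36),(765,40),(769,479),(306,474)],285,145,3.7,18)
rep("dish","top",[(37,311),(196,300),(209,494),(48,502)],285,145,3.7,18)
S=(225,255,3.8)
rep("lid top S","side",[(75,29),(361,38),(334,298),(5,281)],*S,84)
rep("grip S","side",[(427,130),(481,131),(482,160),(428,159)],*S,97)
E
```

```text
lid top mean [599.  247.7]
[[679.7 355.4]
 [682.1 142.7]
 [518.5 139.2]
 [515.9 353.7]]
  edge 212.7 -89.4
  edge 163.6 -178.8
  edge 214.4 90.7
  edge 163.8 0.6
grip mean [462.6 245.6]
[[476.6 254.6]
 [475.9 236. ]
 [448.5 236.1]
 [449.2 255.6]]
  edge 18.7 -92.3
  edge 27.4 179.7
  edge 19.5 87.8
  edge 27.4 -2.0
handle mean [596.1 245.6]
[[596.2 297.8]
 [595.9 193.5]]
  edge 104.3 -90.2
  edge 104.3 89.8
tray mean [ 599.5 -274.3]
[[ 750.8 -125.4]
 [ 741.9 -431.2]
 [ 448.4 -423. ]
 [ 457.  -117.4]]
  edge 305.9 -91.7
  edge 293.7 178.4
  edge 305.7 88.4
  edge 293.9 -1.6
dish mean [507.3   3.4]
[[568.7  59.4]
 [574.1 -46.8]
 [444.9 -52.9]
 [441.5  53.9]]
  edge 106.3 -87.1
  edge 129.4 -177.3
  edge 106.9 91.8
  edge 127.4 2.5
lid top S mean [598.  254.7]
[[682.1 148.5]
 [519.3 144.6]
 [514.8 362.6]
 [675.8 363.3]]
  edge 162.8 -178.6
  edge 218.1 91.2
  edge 161.1 0.2
  edge 214.9 -88.3
grip S mean [461.8 255. ]
[[476.7 243.5]
 [448.6 242.2]
 [447.2 266.5]
 [474.8 267.9]]
  edge 28.2 -177.2
  edge 24.4 93.2
  edge 27.7 2.8
  edge 24.4 -85.6
```

Run:
```python
import cv2
b=cv2.imread("pics/side0.png")
def c(im,x,y,w,h,k,n):cv2.imwrite(n,cv2.resize(im[y:y+h,x:x+w],None,fx=k,fy=k,interpolation=cv2.INTER_CUBIC))
c(b,235,165,135,110,5.8,"pics/s_tray.png")
c(b,270,255,90,60,8.8,"pics/s_pin.png")
```

```text
(no output)
```

View pics/s_tray.png

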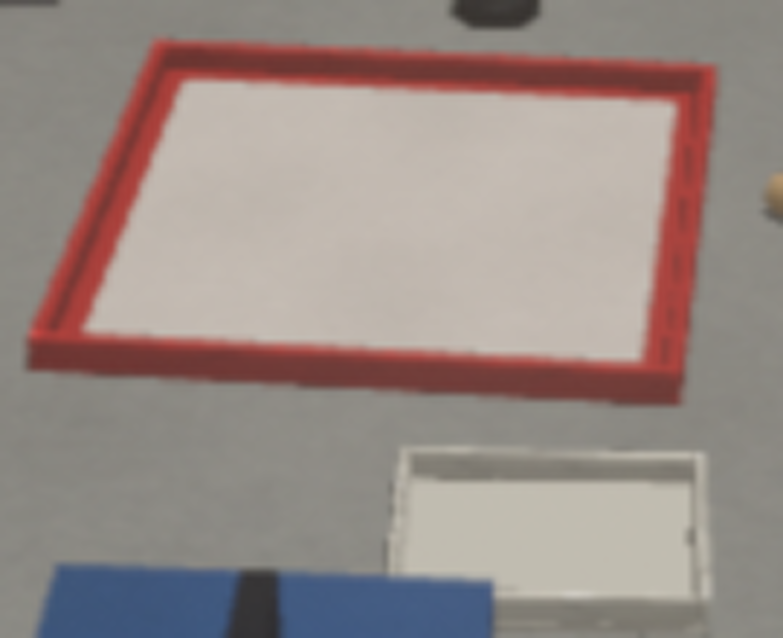

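View pics/s_pin.png

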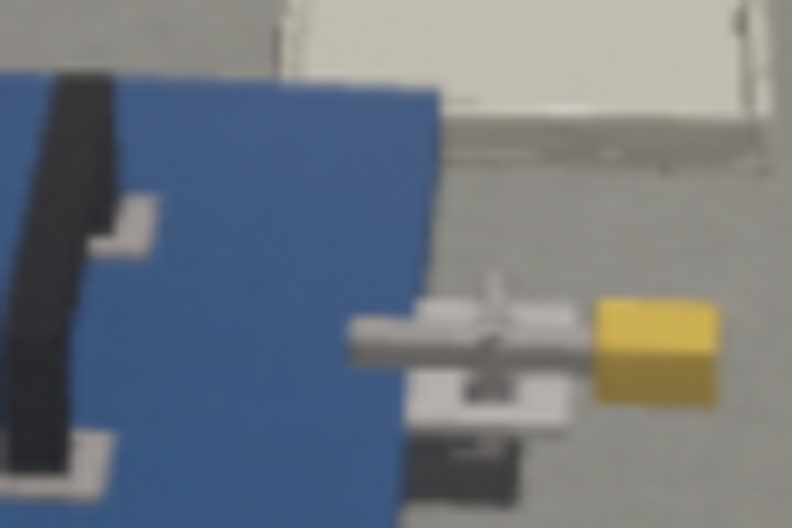

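```bash
python3 - <<'E'
from h import *
np.set_printoptions(precision=1,suppress=True)
def rep(name,n,pts,x,y,k,z):
    P=np.array([atz(n,u,v,z)[:2] for u,v in crop(pts,x,y,k)]);print(name,"mean",P.mean(0))
    for i in range(len(P)):
        d=P[(i+1)%len(P)]-P[i];print("  edge",np.linalg.norm(d).round(1),np.degrees(np.arctan2(d[1],d[0])).round(1))
rep("tray S","side",[(155,42),(716,68),(683,372),(30,340)],235,165,5.8,18)
rep("grip S","side",[(597,298),(720,300),(718,353),(594,350)],270,255,8.8,97)
rep("lid shaft tip top/S","side",[(350,330)],270,255,8.8,92)
E
cat > st.py <<'E'
from bench import r
s=r.sense();print({k:(v.round(1) if hasattr(v,'round') else v) for k,v in s.items() if k in('time','joint_pos','tool_pos','tcp_rot','ft_force','finger_gap')})
E
```

```text
tray S mean [ 599.8 -268.2]
  edge 293.8 178.3
  edge 300.0 88.7
  edge 293.5 -1.0
  edge 303.7 -91.2
grip S mean [462. 251.]
  edge 27.7 -177.0
  edge 19.4 90.7
  edge 27.6 2.3
  edge 19.0 -88.8
lid shaft tip top/S mean [531.2 251.8]
  edge 0.0 0.0
```

```bash
cat > go.py <<'E'
import sys,numpy as np
from bench import r
from scipy.spatial.transform import Rotation as R
s=r.sense();p=s['tool_pos'];A=R.from_euler('xyz',s['tcp_rot'],degrees=True)
t=np.array([float(v) for v in sys.argv[1:4]])
B=R.from_euler('xyz',[180,0,float(sys.argv[4])],degrees=True)
print((A.inv().apply(t-p)/250).round(4),((A.inv()*B).as_rotvec()/np.pi).round(4))
print(s['time'],p.round(1),s['tcp_rot'].round(2),s['ft_force'].round(1),s['finger_gap'].round(1))
E
python3 go.py 459 246.5 150 180.8
```

```text
[-1.384  -0.8392  0.221 ] [-5.000e-04 -1.000e-04 -1.164e-01]Traceback (most recent call last):
  File "go.py", line 8, in <module>
    print(s['time'],p.round(1),s['tcp_rot'].round(2),s['ft_force'].round(1),s['finger_gap'].round(1))
                                                                            ^^^^^^^^^^^^^^^^^^^^^
AttributeError: 'float' object has no attribute 'round'
```

```bash
sed -i "s/s\['finger_gap'\].round(1)/round(s['finger_gap'],1)/" go.py
python3 -m jog '[[-0.2,-0.12,0,0,0,-0.04],[-0.4,-0.24,0,0,0,-0.08],[-0.6,-0.36,0,0,0,-0.116],[-0.8,-0.48,0,0,0,-0.116],[-0.95,-0.58,0,0,0,-0.116],[-0.95,-0.58,0,0,0,-0.116]]' 0.55 30; python3 go.py 459 246.5 150 180.8
```

```text
time: 0.7
tool_pos: [381.3, 342.3, 205.5]
tcp_rot: [-179.9, 0.0, -179.4]
ft_force: [0.0, 0.7, 0.2]
finger_gap: 47.1
[-0.3069 -0.3862  0.2225] [-0.0004  0.     -0.0011]
0.7 [381.3 342.3 205.5] [-179.93    0.   -179.39] [0.  0.7 0.2] 47.1
```

```bash
python3 -m jog '[[-0.1,-0.13,0.05,0,0,0],[-0.2,-0.26,0.15,0,0,0],[-0.307,-0.386,0.22,0,0,-0.001],[-0.307,-0.386,0.22,0,0,-0.001],[-0.307,-0.386,0.22,0,0,-0.001]]'
python3 - <<'E'
from bench import r
import cv2,numpy as np
from h import proj
for n,(x,y,w,h) in dict(top=(160,220,110,80),side=(270,200,140,110)).items():
    im=r.snapshot(n)["pixels"][:,:,::-1]; k=700//w
    cv2.imwrite(f"pics/{n}1.png",cv2.resize(im[y:y+h,x:x+w],None,fx=k,fy=k,interpolation=cv2.INTER_CUBIC))
    s=r.sense();q=(proj(n,s['tool_pos'])-[x,y])*k; print(n,k,"tcp expected in crop",q)
E
python3 go.py 459 246.5 82 180.8
```

```text
time: 1.2
tool_pos: [457.4, 248.7, 149.9]
tcp_rot: [-180.0, -0.1, -179.2]
ft_force: [-0.3, 0.1, -0.0]
finger_gap: 46.9
top 6 tcp expected in crop [280.12220224 328.29619365]
side 5 tcp expected in crop [385.7079948  344.98454468]
[-0.0058 -0.0159  0.277 ] [0.0002 0.     0.0006]
1.3 [457.5 250.4 151.3] [ 1.7997e+02  1.0000e-02 -1.7908e+02] [-0.1 -0.1  0.4] 46.6
```

View pics/top1.png

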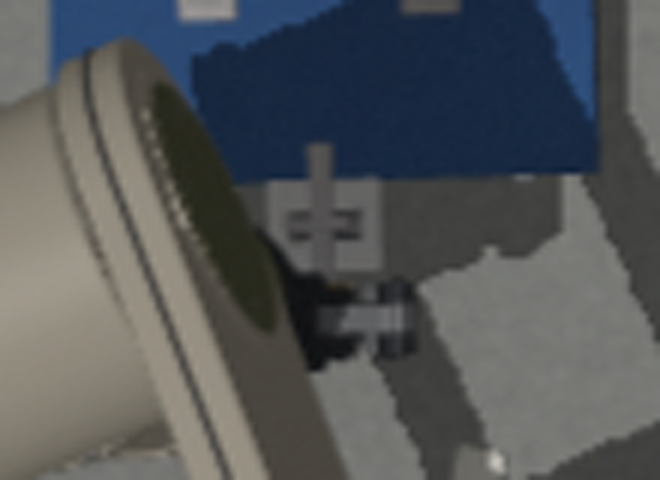

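View pics/side1.png

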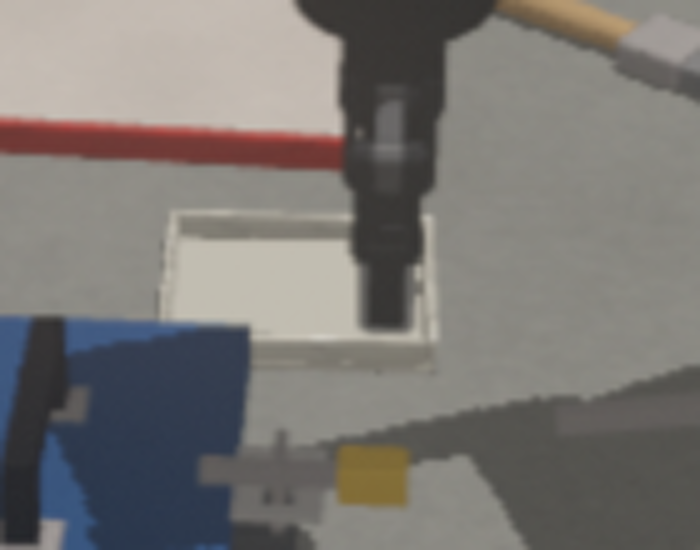

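```bash
python3 - <<'E'
from h import proj
import numpy as np
for z in (151,155,158):
  for y in (273,285):
    print(z,y,(proj("side",[457.5,y,z])-[270,200])*5)
print((proj("side",[462,255,97])-[270,200])*5)
E
python3 go.py 459 246.5 82 180.8; ls
```

```text
151 273 [383.14477762 380.11671343]
151 285 [381.79899717 398.98941715]
155 273 [383.36872636 371.54750933]
155 285 [382.02248548 390.37716105]
158 273 [383.53723038 365.09984969]
158 285 [382.19064801 383.8969176 ]
[370.72526136 463.74568366]
[-0.0058 -0.0159  0.277 ] [0.0002 0.     0.0006]
1.3 [457.5 250.4 151.3] [ 1.7997e+02  1.0000e-02 -1.7908e+02] [-0.1 -0.1  0.4] 46.6
go.py
h.py
pics
side0.pkl
st.py
top0.pkl
```

Run:
```python
from h import *
print(proj("side",[206.6,563,205]),proj("top",[206.6,563,205]))
# yaw159.8 tool y dir
a=np.radians(159.84);d=np.array([np.sin(a),-np.cos(a),0])
for s in (-45,45):
  for dz in (0,13): print(s,dz,proj("side",np.array([206.6,563,205+dz])+d*s),proj("top",np.array([206.6,563,205+dz])+d*s))
a=cv2.imread("pics/side0.png")[260:400,470:600];cv2.imwrite("pics/sg0.png",cv2.resize(a,None,fx=4.2,fy=4.2,interpolation=2))
from bench import r
im=r.snapshot("side")["pixels"][:,:,::-1];cv2.imwrite("pics/s2.png",cv2.resize(im[180:310,270:400],None,fx=4.5,fy=4.5,interpolation=2))
print(proj("side",r.sense()['tool_pos']))
```

```text
[517.91204279 375.38443724] [ 54.14660599 395.84233946]
-45 0 [522.94651031 354.82687788] [ 73.9368915  402.99551773]
-45 13 [524.51608165 348.16794039] [ 71.21492189 404.31819246]
45 0 [512.4419959  397.72062534] [ 34.40516087 388.7068145 ]
45 13 [514.05916709 390.84552334] [ 31.26687213 389.87325792]
[347.12467822 268.9770982 ]
```

View pics/sg0.png

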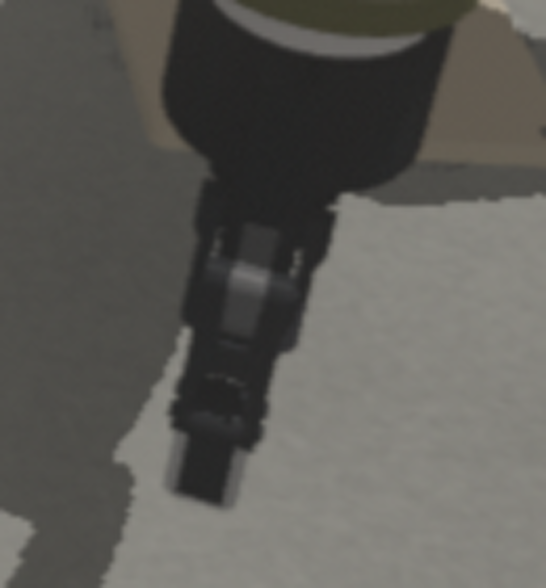

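View pics/s2.png

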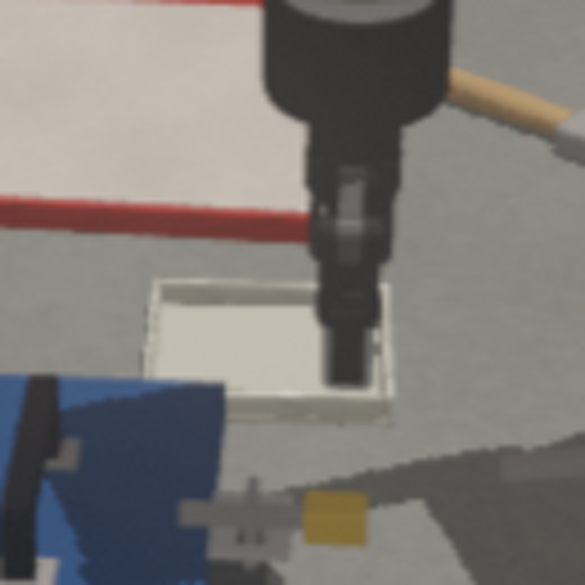

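The side view shows the fingertip at (347,266), higher than the TCP pose projects. I'll lower the tool with the fingers nearly shut, which gives an unambiguous tip to compare with the grip.

```bash
python3 -m jog '[[-0.0,0,0.08,0,0,0],[-0.004,-0.012,0.16,0,0,0],[-0.004,-0.012,0.16,0,0,0],[-0.004,-0.012,0.16,0,0,0],[-0.004,-0.012,0.16,0,0,0],[-0.004,-0.012,0.16,0,0,0]]' 0.05
python3 - <<'E'
from bench import r
import cv2,numpy as np
from h import proj
for n,(x,y,w,h) in dict(top=(160,220,110,80),side=(290,225,90,90)).items():
    im=r.snapshot(n)["pixels"][:,:,::-1]; k=600//w
    cv2.imwrite(f"pics/{n}3.png",cv2.resize(im[y:y+h,x:x+w],None,fx=k,fy=k,interpolation=cv2.INTER_CUBIC))
    s=r.sense();q=(proj(n,s['tool_pos'])-[x,y])*k; print(n,k,"tcp expected in crop",q)
E
python3 go.py 459 246.5 82 180.8
```

```text
time: 1.95
tool_pos: [459.5, 247.5, 112.4]
tcp_rot: [179.9, 0.1, -179.1]
ft_force: [-0.7, -0.0, 0.1]
finger_gap: 4.0
top 5 tcp expected in crop [256.19496518 269.95965156]
side 6 tcp expected in crop [335.11238854 356.01423208]
[ 0.0014 -0.0028  0.1197] [0.0002 0.0005 0.0006]
2.05 [459.3 247.2 111.9] [ 1.7996e+02  9.0000e-02 -1.7909e+02] [ 0.1 -0.1 -0.1] 4.4
```

View pics/top3.png

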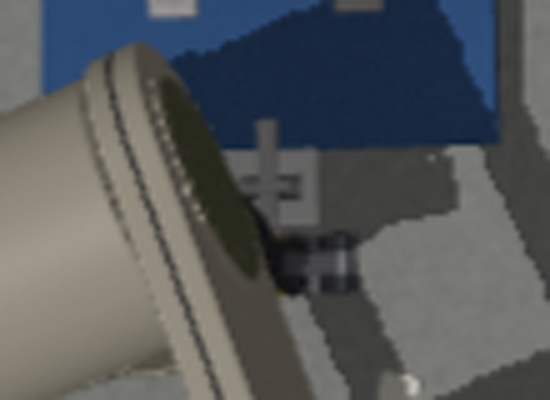

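View pics/side3.png

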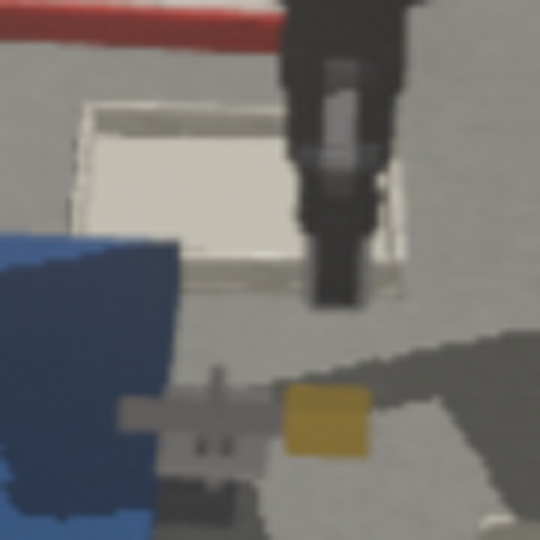

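```bash
python3 - <<'E'
from h import proj
for y in(160,175,190,205):
  for z in (180,240): print(y,z,proj("top",[459,y,z]),(proj("top",[459,y,z])-[160,220])*5)
E
python3 - <<'E'
from bench import r
print(r.sense())
import cv2
im=r.snapshot("top")["pixels"][:,:,::-1]
cv2.imwrite("pics/t4.png",cv2.resize(im[170:330,140:300],None,fx=3.7,fy=3.7,interpolation=2))
im=r.snapshot("side")["pixels"][:,:,::-1]
cv2.imwrite("pics/s4.png",im)
E
```

```text
160 180 [244.99295503 273.16202713] [424.96477515 265.81013566]
160 240 [240.87210475 272.83476091] [404.36052375 264.17380456]
175 180 [238.12154927 273.28232243] [390.60774636 266.41161217]
175 240 [233.65865187 272.96110222] [368.29325935 264.80551108]
190 180 [231.252041   273.40258452] [356.26020501 267.01292258]
190 240 [226.44729025 273.08740689] [332.23645124 265.43703447]
205 180 [224.38442944 273.52281339] [321.92214718 267.61406697]
205 240 [219.23801897 273.21367496] [296.19009486 266.0683748 ]
{'time': 2.05, 'joint_pos': array([ 2.26551381e+01, -1.04880973e+00,  1.04104227e+02,  1.33322456e-03,
        7.68511440e+01, -6.82599794e+01]), 'qd': array([-0.15226372,  0.18878724,  0.31591599, -0.08679307, -0.09370947,
        0.05574699]), 'joint_efforts': array([ 9.04138363e-02, -4.69258940e+01, -4.78987634e+01,  6.94150280e-03,
       -1.78109036e-03,  2.80482294e-03]), 'tool_pos': array([459.28541184, 247.19133613, 111.92152277]), 'tcp_rot': array([ 1.79964184e+02,  8.63116481e-02, -1.79085212e+02]), 'ft_force': array([ 0.08133451, -0.09599266, -0.07261307]), 'wrist_torque': array([ 0.01205283, -0.04026758, -0.05614158]), 'finger_gap': 4.4464372839652775}
```

View pics/t4.png

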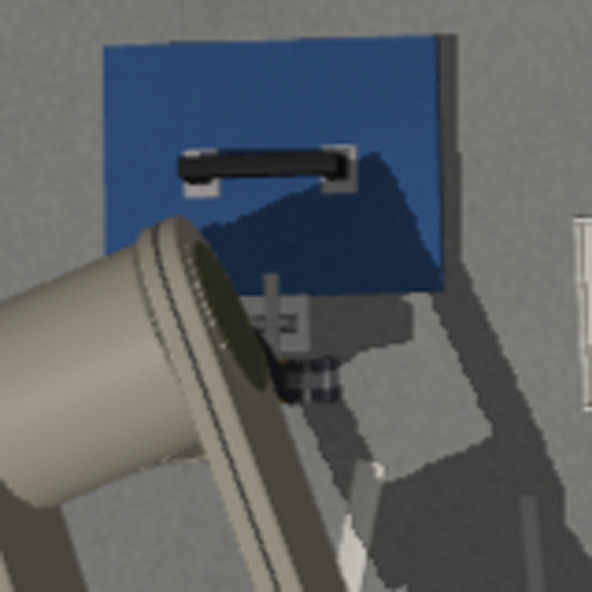

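View pics/s4.png

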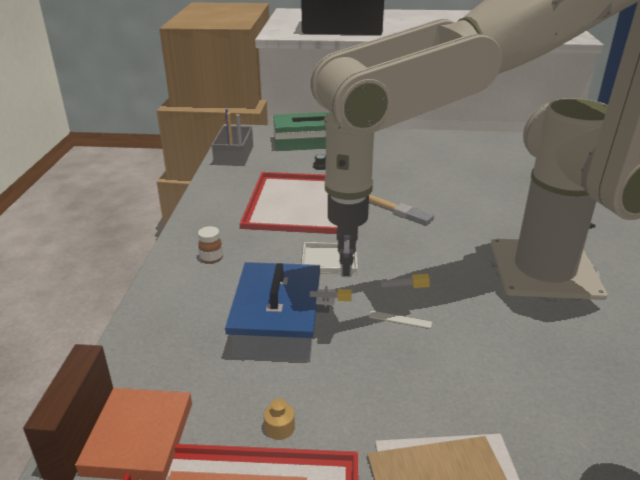

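Run:
```python
from h import *
print("base",proj("top",[0,0,0]),proj("top",[0,0,20]),proj("side",[0,0,0]),proj("side",[0,0,15]))
for u,v in((280,418),(368,417)): print(atz("top",u,v,15))
for u,v in((505,242),(578,245),(607,293),(494,287)): print(atz("side",u,v,15))
a=cv2.imread("pics/top0.png")[370:450,0:130];cv2.imwrite("pics/tg0.png",cv2.resize(a,None,fx=6,fy=6,interpolation=2))
```

```text
base [322.80647483 461.67475383] [322.73725165 464.29102834] [544.62008451 268.57305483] [545.86120509 263.33938245]
[109.41688941 101.66756964  15.        ]
[ 108.74332629 -111.34423481   15.        ]
[ 78.16406544 -86.07687899  15.        ]
[-96.93528469 -86.11195677  15.        ]
[-105.02847288  104.59055599   15.        ]
[135.79059033 102.14207568  15.        ]
```

View pics/tg0.png

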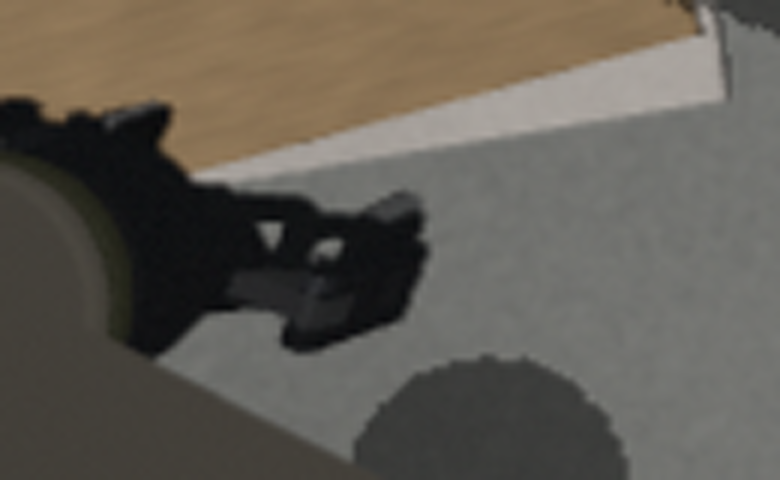

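The base plate and gripper are roughly where they should be in y, but the fingertip looks 20–30 mm higher than the reported TCP. I'll open the fingers, go to the reported grasp height, which is safe either way, and look again.

```bash
python3 -m jog '[[0,0,0,0,0,0],[0,0,0,0,0,0],[0.0,0.004,0.04,0,0,0],[0.0,0.004,0.12,0,0,0],[0.0,0.004,0.12,0,0,0],[0.0,0.004,0.12,0,0,0]]' 0.5
python3 - <<'E'
from bench import r
import cv2,numpy as np
from h import proj
for n,(x,y,w,h) in dict(side=(290,225,90,90)).items():
    im=r.snapshot(n)["pixels"][:,:,::-1]; k=600//w
    cv2.imwrite(f"pics/{n}5.png",cv2.resize(im[y:y+h,x:x+w],None,fx=k,fy=k,interpolation=cv2.INTER_CUBIC))
    s=r.sense();q=(proj(n,s['tool_pos'])-[x,y])*k; print(n,k,"tcp expected in crop",q)
E
python3 go.py 459 248.5 82 180.8
```

```text
time: 2.75
tool_pos: [458.0, 247.5, 80.1]
tcp_rot: [-180.0, -0.1, -179.1]
ft_force: [0.4, -0.1, 1.0]
finger_gap: 42.9
side 6 tcp expected in crop [335.0801423  432.09414183]
[-0.0015  0.0028 -0.0042] [-0.     -0.0001  0.0006]
2.8 [458.6 247.8  81. ] [-1.7999e+02 -2.0000e-02 -1.7910e+02] [-0.4  0.1 -0.1] 42.9
```

View pics/side5.png

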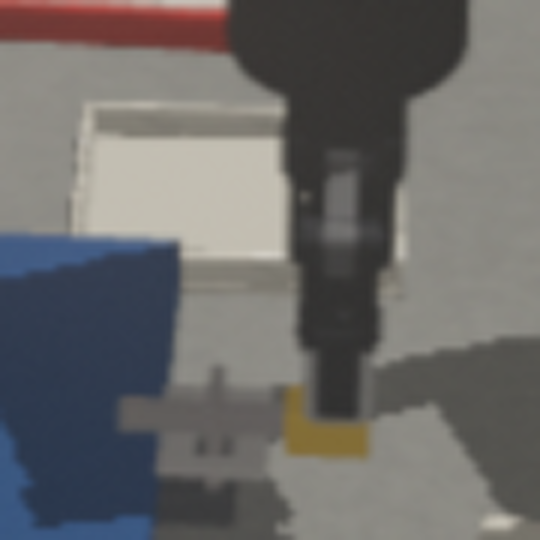

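The near fingertip, at crop (338,420), is still above the side face of the grip. The real tip is therefore about 20–25 mm above the reported TCP, so I'll go lower and look again.

```bash
python3 -m jog '[[-0.0015,0.003,0.03,0,0,0],[-0.0015,0.003,0.068,0,0,0],[-0.0015,0.003,0.068,0,0,0],[-0.0015,0.003,0.068,0,0,0]]'
python3 - <<'E'
from bench import r
import cv2,numpy as np
from h import proj
for n,(x,y,w,h) in dict(side=(290,225,90,90),top=(180,220,90,80)).items():
    im=r.snapshot(n)["pixels"][:,:,::-1]; k=600//w
    cv2.imwrite(f"pics/{n}6.png",cv2.resize(im[y:y+h,x:x+w],None,fx=k,fy=k,interpolation=cv2.INTER_CUBIC))
E
python3 go.py 459 248.5 82 180.8
```

```text
time: 3.2
tool_pos: [458.6, 248.4, 63.4]
tcp_rot: [-180.0, -0.1, -179.1]
ft_force: [-0.1, 0.1, -0.1]
finger_gap: 42.9
[ 0.0008 -0.0004 -0.0717] [0.     0.0001 0.0006]
3.3 [459.2 248.6  64.1] [ 1.800e+02  1.000e-02 -1.791e+02] [ 0.2  0.3 -0.3] 42.9
```

View pics/side6.png

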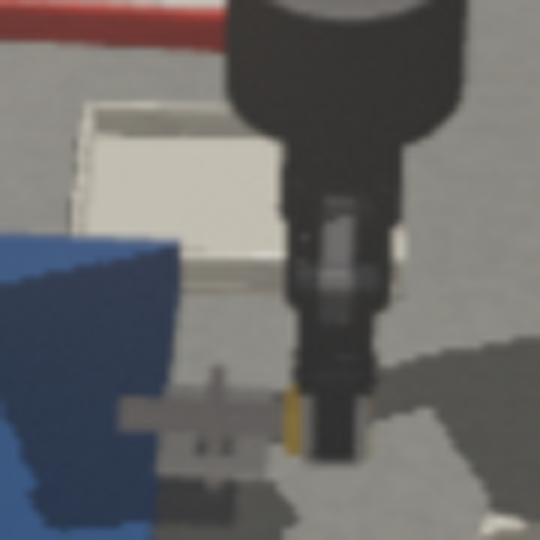

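View pics/top6.png

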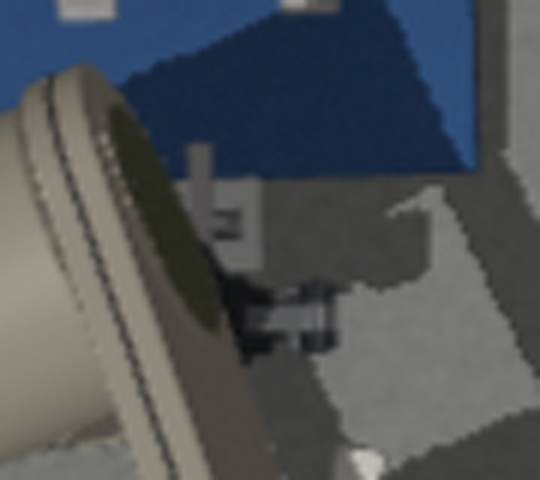

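The near finger, down to crop row 463, now covers the side of the grip. I'll go 3 mm lower and close gently.

```bash
python3 -m jog '[[0,0,0.012,0,0,0],[0,0,0.012,0,0,0],[0,0,0.012,0,0,0],[0,0,0.012,0,0,0],[0,0,0.012,0,0,0],[0,0,0.012,0,0,0]]' 0.1 30
python3 - <<'E'
from bench import r
import cv2,numpy as np
from h import proj
for n,(x,y,w,h) in dict(side=(290,225,90,90)).items():
    im=r.snapshot(n)["pixels"][:,:,::-1]; k=600//w
    cv2.imwrite(f"pics/{n}7.png",cv2.resize(im[y:y+h,x:x+w],None,fx=k,fy=k,interpolation=cv2.INTER_CUBIC))
E
python3 go.py 459 248.5 82 180.8
```

```text
time: 3.9
tool_pos: [459.1, 248.6, 60.9]
tcp_rot: [180.0, -0.0, -179.1]
ft_force: [0.6, 0.5, 1.3]
finger_gap: 17.0
[ 0.0002 -0.0002 -0.0845] [-0.     -0.      0.0006]
3.95 [459.1 248.6  60.9] [-180.     -0.   -179.09] [-0.3  0.2  0.9] 17.2
```

View pics/side7.png

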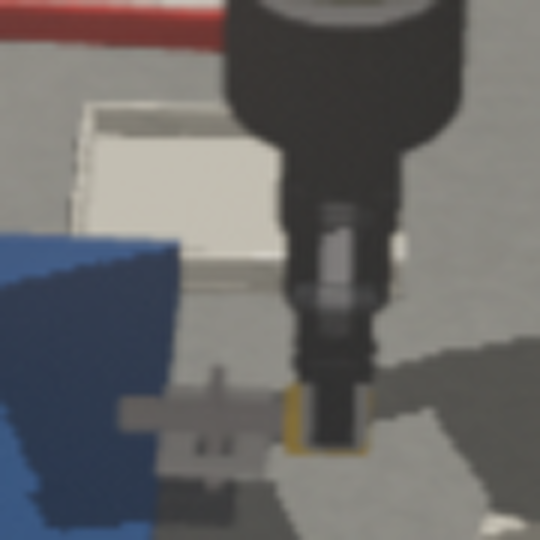

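Gripped at 17.2 mm, and the yellow edges show either side of the finger. Now I'll slide the pin straight out along -x, which is +x in the tool frame.

```bash
python3 -m jog '[[0.04,0,0,0,0,0],[0.08,0,0,0,0,0],[0.12,0,0,0,0,0],[0.16,0,0,0,0,0],[0.2,0,0,0,0,0],[0.24,0,0,0,0,0],[0.28,0,0,0,0,0],[0.28,0,0,0,0,0],[0.28,0,-0.1,0,0,0],[0.28,0,-0.2,0,0,0]]'
python3 - <<'E'
from bench import r
import cv2,numpy as np
for n,(x,y,w,h) in dict(side=(290,205,120,110)).items():
    im=r.snapshot(n)["pixels"][:,:,::-1]; k=600//w
    cv2.imwrite(f"pics/{n}8.png",cv2.resize(im[y:y+h,x:x+w],None,fx=k,fy=k,interpolation=cv2.INTER_CUBIC))
E
python3 go.py 475 5 10 182
```

```text
time: 4.95
tool_pos: [388.4, 247.1, 110.8]
tcp_rot: [-179.9, -0.1, -179.1]
ft_force: [0.6, 0.1, 0.4]
finger_gap: 16.7
[-0.3174 -0.98    0.4237] [ 0.0007  0.0016 -0.006 ]
5.0 [391.2 248.5 116.1] [ 179.88    0.28 -179.09] [2.1 1.3 3.1] 17.3
```

View pics/side8.png

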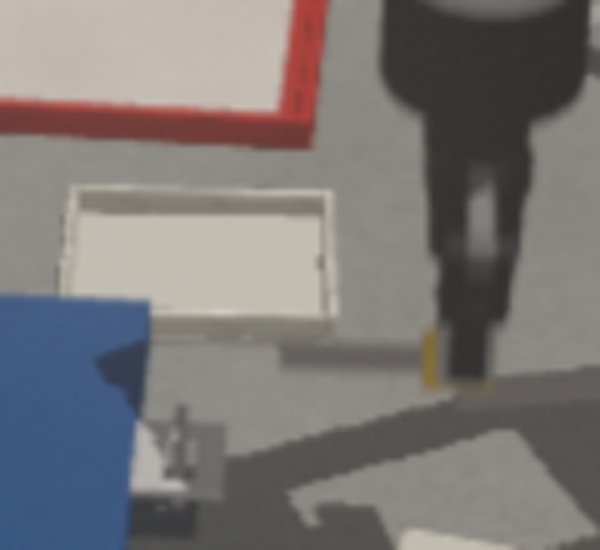

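```bash
python3 -m jog '[[-0.04,-0.15,0,0,0,0],[-0.1,-0.32,0,0,0,0],[-0.16,-0.5,0,0,0,0],[-0.22,-0.66,0,0,0,-0.006],[-0.28,-0.8,0,0,0,-0.006],[-0.323,-0.92,0.05,0,0,-0.006],[-0.323,-0.98,0.12,0,0,-0.006],[-0.323,-0.98,0.2,0,0,-0.006],[-0.323,-0.98,0.24,0,0,-0.006],[-0.323,-0.98,0.24,0,0,-0.006]]'
python3 - <<'E'
from bench import r
import cv2,numpy as np
for n,(x,y,w,h) in dict(side=(280,195,120,100),top=(260,200,120,100)).items():
    im=r.snapshot(n)["pixels"][:,:,::-1]; k=600//w
    cv2.imwrite(f"pics/{n}9.png",cv2.resize(im[y:y+h,x:x+w],None,fx=k,fy=k,interpolation=cv2.INTER_CUBIC))
E
python3 go.py 476 5 -4 182
```

```text
time: 6.0
tool_pos: [472.3, 3.9, 49.2]
tcp_rot: [180.0, -0.2, -178.0]
ft_force: [-0.5, 0.8, -1.1]
finger_gap: 17.1
[-0.0082  0.0033  0.2215] [-0.      0.0001  0.0001]
6.1 [474.    4.1  51.4] [-1.8000e+02  2.0000e-02 -1.7798e+02] [ 0.2 -0.2 -0.1] 16.8
```

View pics/side9.png

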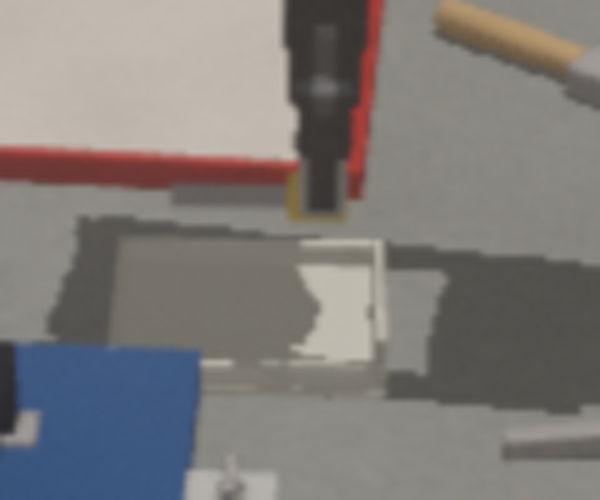

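View pics/top9.png

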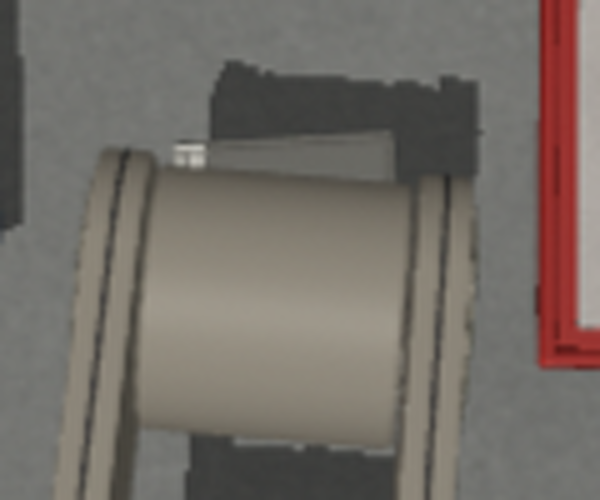

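Run:
```python
from h import *
print(atz("side",343.6,238.8,69.5), atz("side",280+172/5,195+205/5,74.5))
for p in [(384,242),(388,393)]: print(atz("side",280+p[0]/5,195+p[1]/5,18 if p[1]<300 else 0))
```

```text
[473.68946602  15.29384539  69.5       ] [542.00210761  16.24810995  74.5       ]
[443.09544529 -46.72833138  18.        ]
[437.89529004  54.6960141    0.        ]
```

```bash
python3 -m jog '[[-0.008,0.003,0.06,0,0,0],[-0.008,0.003,0.12,0,0,0],[-0.008,0.003,0.17,0,0,0],[-0.008,0.003,0.21,0,0,0],[-0.008,0.003,0.23,0,0,0],[-0.008,0.003,0.23,0,0,0],[-0.008,0.003,0.23,0,0,0]]'
python3 - <<'E'
from bench import r
import cv2,numpy as np
for n,(x,y,w,h) in dict(side=(280,195,120,100)).items():
    im=r.snapshot(n)["pixels"][:,:,::-1]; k=600//w
    cv2.imwrite(f"pics/{n}10.png",cv2.resize(im[y:y+h,x:x+w],None,fx=k,fy=k,interpolation=cv2.INTER_CUBIC))
E
python3 go.py 476 5 -14 182
```

```text
time: 6.8
tool_pos: [476.0, 4.6, -6.2]
tcp_rot: [-180.0, 0.0, -178.0]
ft_force: [0.8, -0.5, -0.6]
finger_gap: 16.8
[0.0009 0.0018 0.032 ] [-0.      0.0003 -0.0001]
6.85 [476.2   4.5  -6. ] [-1.7999e+02  5.0000e-02 -1.7801e+02] [ 0.3  1.  -0.1] 16.9
```

View pics/side10.png

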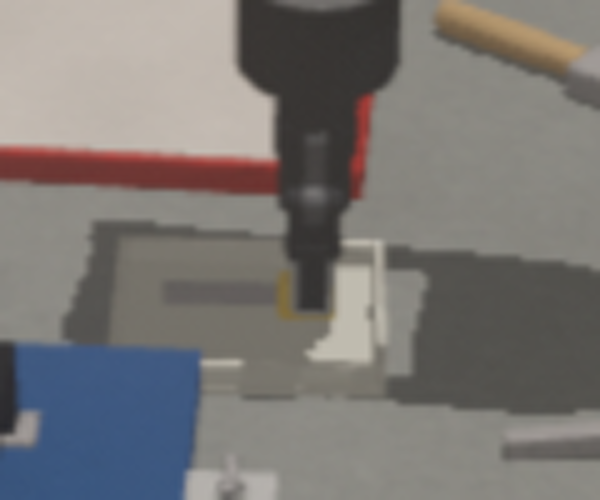

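No contact at reported z = -6, which confirms the height offset. Continuing down gently.

```bash
python3 -m jog '[[0,0,0.012,0,0,0],[0,0,0.02,0,0,0],[0,0,0.026,0,0,0],[0,0,0.026,0,0,0]]' ; python3 go.py 476 5 -14 182;python3 -m jog '[[0,0,0.004,0,0,0],[0,0,0.004,0,0,0],[0,0,0.004,0,0,0]]' ; python3 go.py 476 5 -14 182
```

```text
time: 7.25
tool_pos: [475.4, 4.6, -13.4]
tcp_rot: [180.0, -0.0, -178.0]
ft_force: [-1.3, -0.4, -1.0]
finger_gap: 16.9
[-0.0023  0.0016  0.0026] [ 0.     -0.0001 -0.0001]
7.25 [475.4   4.6 -13.4] [ 1.8000e+02 -3.0000e-02 -1.7802e+02] [-1.3 -0.4 -1. ] 16.9
time: 7.55
tool_pos: [475.7, 4.6, -14.1]
tcp_rot: [-180.0, 0.0, -178.0]
ft_force: [-0.1, 0.0, -0.1]
finger_gap: 17.2
[-0.0013  0.0017 -0.0003] [-0.      0.     -0.0001]
7.55 [475.7   4.6 -14.1] [-180.      0.   -178.02] [-0.1  0.  -0.1] 17.2
```

```bash
for i in 1 2; do :; done
python3 -m jog '[[0,0,0.004,0,0,0],[0,0,0.004,0,0,0],[0,0,0.004,0,0,0]]' ;python3 -m jog '[[0,0,0.004,0,0,0],[0,0,0.004,0,0,0],[0,0,0.004,0,0,0]]'
```

```text
time: 7.85
tool_pos: [475.8, 4.6, -14.2]
tcp_rot: [-180.0, -0.0, -178.0]
ft_force: [-5.3, 1.2, 11.0]
finger_gap: 17.2
time: 8.15
tool_pos: [475.8, 4.5, -14.3]
tcp_rot: [-180.0, -0.0, -178.0]
ft_force: [-11.8, 0.8, 23.2]
finger_gap: 17.4
```

Contact came at z = -14.2, as predicted. I'll ease off the load and then release.

```bash
python3 -m jog '[[0,0,-0.006,0,0,0],[0,0,-0.006,0,0,0]]'; python3 -m jog '[[0,0,0,0,0,0],[0,0,0,0,0,0],[0,0,0,0,0,0]]' 0.36; python3 -m jog '[[0,0,-0.06,0,0,0],[0,0,-0.16,0,0,0],[0,0,-0.36,0,0,0],[0,0,-0.56,0,0,0],[0,0,-0.6,0,0,0],[0,0,-0.6,0,0,0]]'
python3 - <<'E'
from bench import r
import cv2,numpy as np
for n,(x,y,w,h) in dict(side=(280,195,120,100)).items():
    im=r.snapshot(n)["pixels"][:,:,::-1]; k=600//w
    cv2.imwrite(f"pics/{n}11.png",cv2.resize(im[y:y+h,x:x+w],None,fx=k,fy=k,interpolation=cv2.INTER_CUBIC))
E
python3 go.py 596 249 150 90.8
```

```text
time: 8.35
tool_pos: [476.1, 4.5, -14.2]
tcp_rot: [-180.0, 0.1, -178.0]
ft_force: [-0.5, 1.0, 8.3]
finger_gap: 17.2
time: 8.65
tool_pos: [475.4, 4.6, -14.9]
tcp_rot: [180.0, -0.0, -178.0]
ft_force: [-0.0, 0.3, -0.2]
finger_gap: 31.0
time: 9.25
tool_pos: [477.8, 4.4, 138.2]
tcp_rot: [-180.0, 0.3, -178.0]
ft_force: [-0.3, -0.8, -0.7]
finger_gap: 30.7
[-0.5128  0.9606 -0.0564] [4.000e-04 5.000e-04 5.066e-01]
9.3 [476.2   4.5 135.7] [-1.7999e+02  1.0000e-01 -1.7802e+02] [-0.1  0.7 -1. ] 30.9
```

View pics/side11.png

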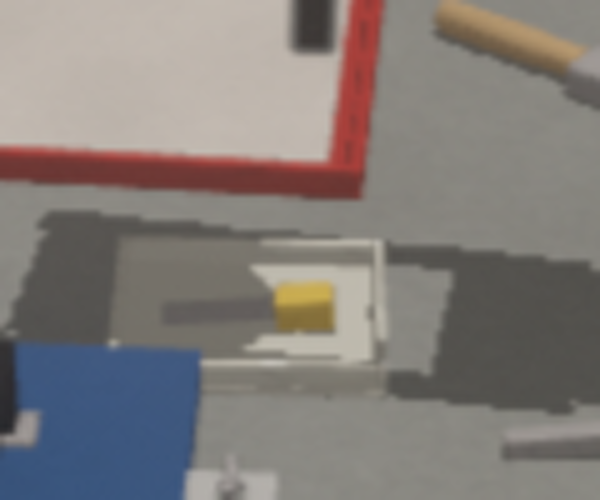

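The pin lies flat inside the dish, its grip at crop (303,307), and is released. Next is the lid handle.

```bash
python3 -m jog '[[-0.05,0.09,-0.05,0,0,0.045],[-0.1,0.2,-0.05,0,0,0.09],[-0.16,0.3,-0.05,0,0,0.135],[-0.2,0.4,-0.05,0,0,0.18],[-0.26,0.5,-0.05,0,0,0.225],[-0.3,0.6,-0.05,0,0,0.27],[-0.36,0.7,-0.05,0,0,0.315],[-0.41,0.8,-0.05,0,0,0.36],[-0.46,0.9,-0.05,0,0,0.405],[-0.513,0.96,-0.05,0,0,0.45]]' 0.6 ;python3 go.py 597 248.5 140 90.8
```

```text
time: 10.3
tool_pos: [593.9, 250.3, 143.9]
tcp_rot: [-179.7, 0.0, 100.7]
ft_force: [-0.1, -0.2, 0.8]
finger_gap: 51.1
[-0.0092  0.0109  0.0157] [-0.0017  0.0002  0.0551]
10.3 [593.9 250.3 143.9] [-1.7970e+02  1.0000e-02  1.0072e+02] [-0.1 -0.2  0.8] 51.1
```

```bash
python3 -m jog '[[0,0,0,0,0,0.045],[-0.006,0.008,0.03,0,0,0.055],[-0.006,0.008,0.06,0,0,0.055],[-0.006,0.008,0.06,0,0,0.055],[-0.006,0.008,0.06,0,0,0.055]]';python3 - <<'E'
from bench import r
import cv2,numpy as np
for n,(x,y,w,h) in dict(side=(220,190,140,130),top=(160,170,120,100)).items():
    im=r.snapshot(n)["pixels"][:,:,::-1]; k=600//w
    cv2.imwrite(f"pics/{n}12.png",cv2.resize(im[y:y+h,x:x+w],None,fx=k,fy=k,interpolation=cv2.INTER_CUBIC))
E
python3 go.py 597 248.5 76 90.8
```

```text
time: 10.8
tool_pos: [597.0, 247.1, 131.6]
tcp_rot: [-179.9, 0.0, 91.2]
ft_force: [-0.3, 0.5, 0.1]
finger_gap: 51.2
[ 0.0041 -0.0031  0.228 ] [ 0.     -0.      0.0018]
10.9 [597.8 247.5 133. ] [179.99  -0.    91.13] [ 0.7 -0.1  0.1] 51.6
```

View pics/side12.png

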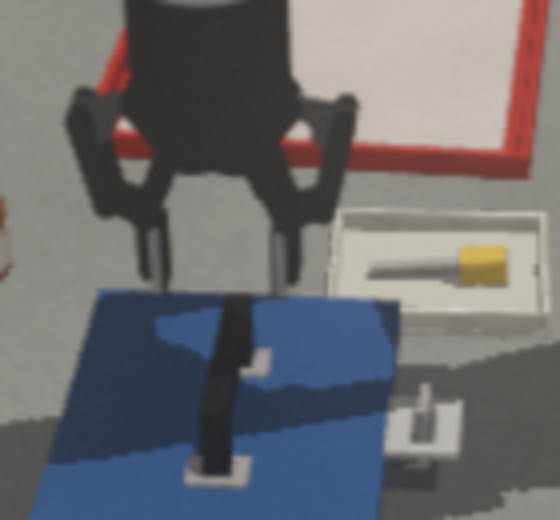

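View pics/top12.png

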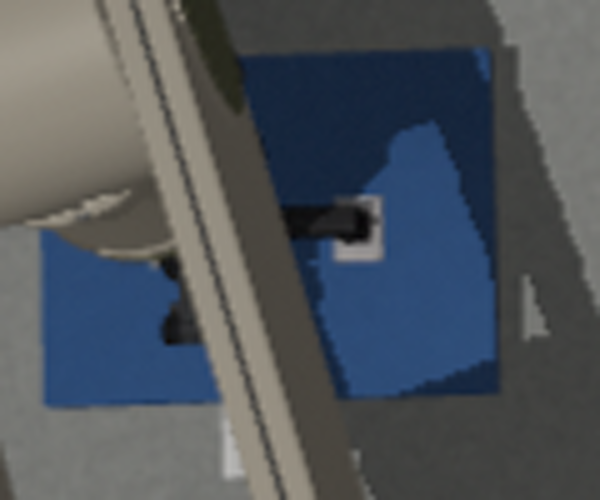

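Run:
```python
from h import *
f=lambda p:(proj("side",p)-[220,190])*4
for z in(133,150,155,160,165,170):print(z,f([597.8,247.5,z]))
print("bar",[f([x,248.5,126]) for x in(590,596,598)])
# bar ends top-face from image
for p in((238,295),(215,470)):print(atz("side",220+p[0]/4,190+p[1]/4,126))
```

```text
133 [222.21115635 329.81111947]
150 [220.79037025 301.45455643]
155 [220.36837605 293.03224351]
160 [219.94448831 284.57213852]
165 [219.51869424 276.07398652]
170 [219.09098097 267.53753027]
bar [array([238.20425073, 343.29879253]), array([226.12208338, 342.73091026]), array([222.09687639, 342.54171873])]
[595.79985613 207.46989014 126.        ]
[587.1074575  346.42417881 126.        ]
```

The fingers straddle the bar: the tips are at crop (160,290) and (285,293), so their middle, 222, sits over the bar. The tip height gives an offset of about +19 to +23 mm. Going down to grasp.

```bash
python3 -m jog '[[0.004,-0.005,0.06,0,0,0.002],[0.004,-0.005,0.12,0,0,0.002],[0.004,-0.005,0.18,0,0,0.002],[0.004,-0.005,0.22,0,0,0.002],[0.004,-0.005,0.22,0,0,0.002],[0.004,-0.005,0.22,0,0,0.002]]';python3 go.py 596 248.5 78 90.8; python3 -m jog '[[0,0,0,0,0,0],[0,0,0,0,0,0],[0,0,0,0,0,0],[0,0,0,0,0,0],[0,0,0,0,0,0]]' 0 60;  python3 - <<'E'
from bench import r
import cv2,numpy as np
for n,(x,y,w,h) in dict(side=(220,190,140,130)).items():
    im=r.snapshot(n)["pixels"][:,:,::-1]; k=600//w
    cv2.imwrite(f"pics/{n}13.png",cv2.resize(im[y:y+h,x:x+w],None,fx=k,fy=k,interpolation=cv2.INTER_CUBIC))
E
```

```text
time: 11.5
tool_pos: [596.2, 248.7, 77.4]
tcp_rot: [-179.9, 0.0, 90.7]
ft_force: [-0.1, -0.8, 0.5]
finger_gap: 51.7
[-0.0008 -0.001  -0.0024] [-0.0003  0.0001 -0.0004]
11.5 [596.2 248.7  77.4] [-1.7995e+02  1.0000e-02  9.0730e+01] [-0.1 -0.8  0.5] 51.7
time: 12.0
tool_pos: [597.2, 249.0, 79.0]
tcp_rot: [179.9, -0.0, 90.7]
ft_force: [-1.0, 0.1, 5.3]
finger_gap: 12.9
```

View pics/side13.png

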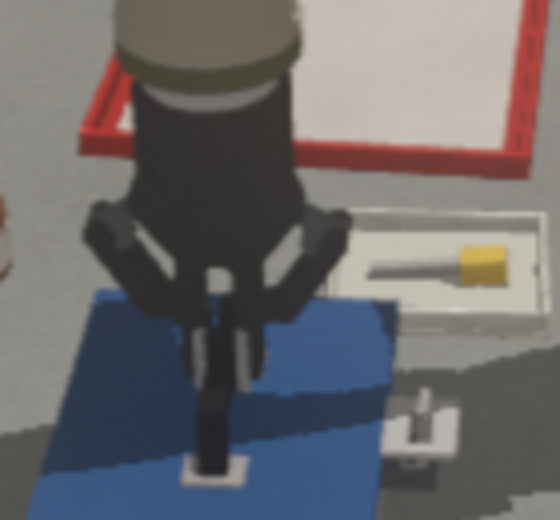

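The fingers hold the bar, with the gap at 12.9 mm. Lifting straight up.

```bash
python3 -m jog '[[0,0,-0.02,0,0,0],[0,0,-0.05,0,0,0],[0,0,-0.09,0,0,0],[0,0,-0.13,0,0,0],[0,0,-0.18,0,0,0],[0,0,-0.24,0,0,0],[0,0,-0.32,0,0,0],[0,0,-0.4,0,0,0],[0,0,-0.46,0,0,0],[0,0,-0.46,0,0,0]]'
python3 - <<'E'
from bench import r
import cv2,numpy as np
for n,(x,y,w,h) in dict(side=(200,140,190,170)).items():
    im=r.snapshot(n)["pixels"][:,:,::-1]; k=3
    cv2.imwrite(f"pics/{n}14.png",cv2.resize(im[y:y+h,x:x+w],None,fx=k,fy=k,interpolation=cv2.INTER_CUBIC))
E
python3 go.py 600 -50 195 90
```

```text
time: 13.05
tool_pos: [598.4, 249.4, 197.1]
tcp_rot: [179.7, -0.1, 90.7]
ft_force: [-0.1, 0.6, -3.9]
finger_gap: 12.8
[-1.1965 -0.0053 -0.0015] [ 0.001  -0.0003  0.004 ]
13.1 [597.5 249.1 194.9] [ 1.7981e+02 -6.0000e-02  9.0730e+01] [ 1.1  0.7 -4.9] 12.2
```

View pics/side14.png

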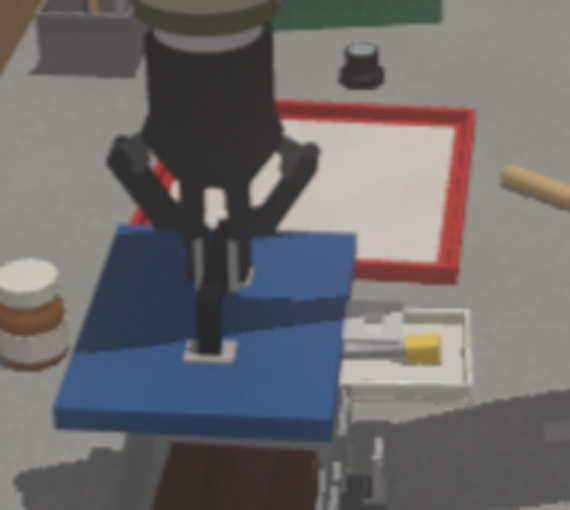

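The lid hangs level and clear of the staple, and the book is still in the case. Carrying it to the tray.

```bash
python3 -m jog '[[-0.04,0,0,0,0,0],[-0.12,0,0,0,0,0],[-0.23,0,0,0,0,0],[-0.35,0,0,0,0,0],[-0.47,0,0,0,0,0],[-0.59,0,0,0,0,0.004],[-0.71,0,0,0,0,0.008],[-0.82,0,0,0,0,0.012],[-0.92,0,0,0,0,0.012],[-1,0,0,0,0,0.012]]'; python3 go.py 614.5 -271.5 120 88.4
```

```text
time: 14.1
tool_pos: [598.3, -3.5, 191.0]
tcp_rot: [-179.8, 0.0, 88.5]
ft_force: [0.8, -0.4, -4.6]
finger_gap: 12.6
[-1.0698  0.0936  0.2842] [-0.0009  0.0001  0.0005]
14.1 [598.3  -3.5 191. ] [-1.7983e+02  2.0000e-02  8.8500e+01] [ 0.8 -0.4 -4.6] 12.6
```

```bash
python3 -m jog '[[-0.1,0,0,0,0,0],[-0.21,0.01,0,0,0,0],[-0.33,0.02,0,0,0,0],[-0.45,0.04,0,0,0,0],[-0.57,0.06,0,0,0,0],[-0.69,0.08,0,0,0,0],[-0.8,0.09,0,0,0,0],[-0.9,0.09,0.05,0,0,0],[-0.97,0.09,0.1,0,0,0],[-1,0.09,0.16,0,0,0]]'; python3 -m jog '[[-0.03,0,0.03,0,0,0],[-0.04,0,0.05,0,0,0],[-0.04,0,0.05,0,0,0],[-0.04,0,0.05,0,0,0]]'
python3 - <<'E'
from bench import r
import cv2,numpy as np
for n,(x,y,w,h) in dict(side=(210,90,190,170),top=(350,130,180,170)).items():
    im=r.snapshot(n)["pixels"][:,:,::-1]; k=3
    cv2.imwrite(f"pics/{n}15.png",cv2.resize(im[y:y+h,x:x+w],None,fx=k,fy=k,interpolation=cv2.INTER_CUBIC))
E
python3 go.py 614.5 -271.5 60 88.4
```

```text
time: 15.1
tool_pos: [614.7, -253.5, 150.8]
tcp_rot: [-179.9, -0.0, 88.5]
ft_force: [-0.6, -0.4, -3.3]
finger_gap: 12.7
time: 15.5
tool_pos: [616.1, -260.9, 140.9]
tcp_rot: [180.0, -0.0, 88.6]
ft_force: [0.8, 0.4, -3.4]
finger_gap: 12.9
[-0.0413 -0.0072  0.3261] [0.0005 0.0002 0.0012]
15.6 [ 616.4 -261.2  141.5] [1.7991e+02 3.0000e-02 8.8620e+01] [ 0.6  0.4 -4. ] 12.7
```

View pics/side15.png

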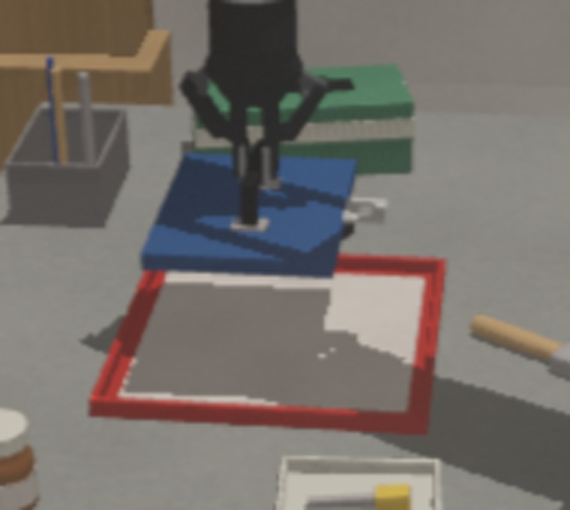

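View pics/top15.png

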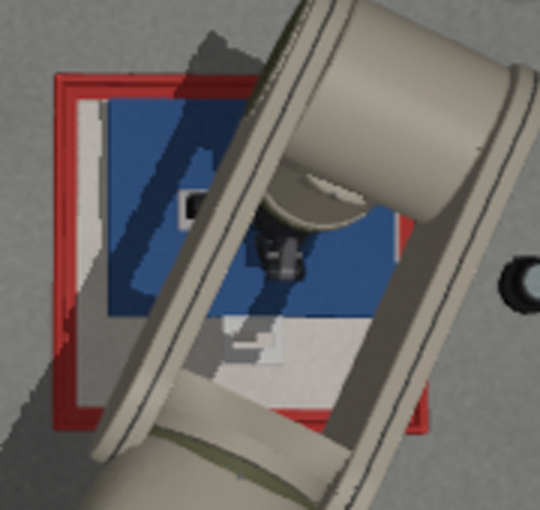

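```bash
python3 -m jog '[[-0.02,-0.007,0.06,0,0,0.001],[-0.041,-0.007,0.14,0,0,0.001],[-0.041,-0.007,0.22,0,0,0.001],[-0.041,-0.007,0.3,0,0,0.001],[-0.041,-0.007,0.37,0,0,0.001],[-0.041,-0.007,0.42,0,0,0.001],[-0.041,-0.007,0.45,0,0,0.001],[-0.041,-0.007,0.46,0,0,0.001],[-0.041,-0.007,0.46,0,0,0.001]]'
python3 - <<'E'
from bench import r
import cv2,numpy as np
for n,(x,y,w,h) in dict(side=(210,130,190,130),top=(350,130,180,170)).items():
    im=r.snapshot(n)["pixels"][:,:,::-1]; k=3
    cv2.imwrite(f"pics/{n}16.png",cv2.resize(im[y:y+h,x:x+w],None,fx=k,fy=k,interpolation=cv2.INTER_CUBIC))
E
python3 go.py 614.5 -271.5 14.5 88.4
```

```text
time: 16.5
tool_pos: [613.9, -272.0, 25.6]
tcp_rot: [180.0, 0.0, 88.4]
ft_force: [-0.1, -0.4, -3.0]
finger_gap: 12.6
[0.0033 0.0001 0.0483] [ 0.0005  0.0003 -0.0001]
16.6 [ 614.4 -272.3   26.6] [1.7991e+02 5.0000e-02 8.8380e+01] [ 1.1 -0.1 -3.9] 12.8
```

View pics/side16.png

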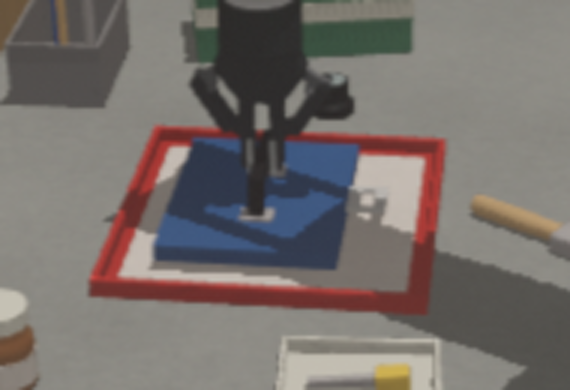

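View pics/top16.png

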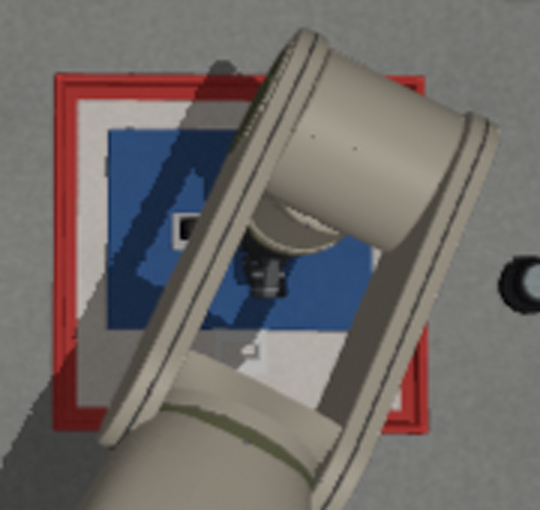

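The lid is centred over the tray floor, with margin on every side. Lowering to contact.

```bash
python3 -m jog '[[0,0,0.015,0,0,0],[0,0,0.028,0,0,0],[0,0,0.038,0,0,0],[0,0,0.038,0,0,0],[0,0,0.038,0,0,0]]'; python3 -m jog '[[0,0,0.005,0,0,0],[0,0,0.008,0,0,0],[0,0,0.008,0,0,0],[0,0,0.008,0,0,0]]'
```

```text
time: 17.1
tool_pos: [613.5, -271.9, 15.7]
tcp_rot: [-180.0, -0.0, 88.4]
ft_force: [0.0, -0.4, -4.0]
finger_gap: 12.7
time: 17.5
tool_pos: [613.9, -272.1, 15.0]
tcp_rot: [180.0, 0.0, 88.4]
ft_force: [-4.0, 2.3, 4.7]
finger_gap: 12.5
```

```bash
python3 -m jog '[[0,0,-0.002,0,0,0],[0,0,-0.002,0,0,0]]'; python3 -m jog '[[0,0,0,0,0,0],[0,0,0,0,0,0],[0,0,0,0,0,0],[0,0,0,0,0,0]]' 0.5;  python3 -m jog '[[0,0,-0.06,0,0,0],[0,0,-0.16,0,0,0],[0,0,-0.3,0,0,0],[0,0,-0.46,0,0,0],[0,0,-0.62,0,0,0],[0,0,-0.76,0,0,0],[0,0,-0.8,0,0,0],[0,0,-0.8,0,0,0]]'; python3 go.py 450 -60 300 88.4
```

```text
time: 17.7
tool_pos: [613.9, -272.1, 15.0]
tcp_rot: [180.0, 0.0, 88.4]
ft_force: [-2.8, 0.3, 4.7]
finger_gap: 12.8
time: 18.1
tool_pos: [613.7, -272.0, 14.3]
tcp_rot: [180.0, 0.0, 88.4]
ft_force: [-0.0, -0.4, 0.4]
finger_gap: 42.7
time: 18.9
tool_pos: [615.1, -272.7, 218.3]
tcp_rot: [179.7, 0.2, 88.4]
ft_force: [0.1, -1.0, 0.5]
finger_gap: 42.7
[ 0.8308 -0.6822 -0.3324] [ 0.0017  0.0008 -0.0001]
18.9 [ 615.1 -272.7  218.3] [1.797e+02 1.500e-01 8.838e+01] [ 0.1 -1.   0.5] 42.7
```

```bash
python3 -m jog '[[0,-0.1,-0.05,0,0,0],[0,-0.25,-0.1,0,0,0],[0,-0.4,-0.15,0,0,0],[0,-0.55,-0.2,0,0,0],[0,-0.7,-0.2,0,0,0],[0,-0.76,-0.2,0,0,0],[0,-0.76,-0.2,0,0,0],[0,-0.76,-0.2,0,0,0]]'
python3 - <<'E'
from bench import r
import cv2,numpy as np
for n in("side","top"):
    im=r.snapshot(n)["pixels"][:,:,::-1]
    cv2.imwrite(f"pics/{n}17.png",im)
    if n=="side": cv2.imwrite("pics/s17c.png",cv2.resize(im[140:350,210:400],None,fx=2.8,fy=2.8,interpolation=2))
E
python3 st.py
```

```text
time: 19.7
tool_pos: [423.5, -266.3, 263.1]
tcp_rot: [-179.9, -0.1, 88.4]
ft_force: [-0.2, -0.6, -0.1]
finger_gap: 42.6
{'time': 19.8, 'joint_pos': array([-38. ,  -8.9,  95.6,   0. ,  93.4, -36.4]), 'tool_pos': array([ 424.2, -266.3,  263.4]), 'tcp_rot': array([-1.799e+02, -1.000e-01,  8.840e+01]), 'ft_force': array([0. , 0.3, 0.1]), 'finger_gap': 42.445974731886146}
```

View pics/s17c.png

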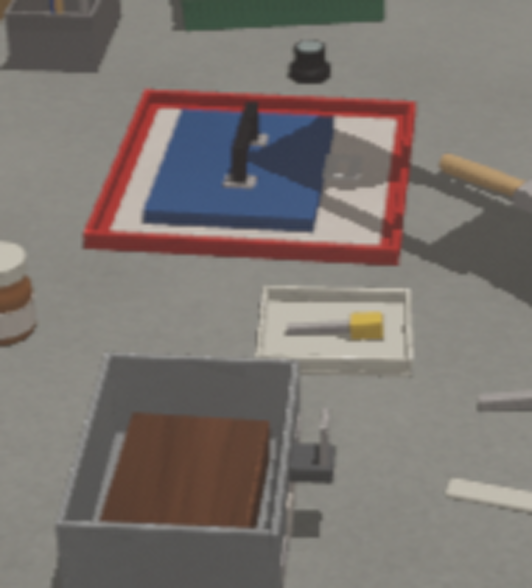

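View pics/top17.png

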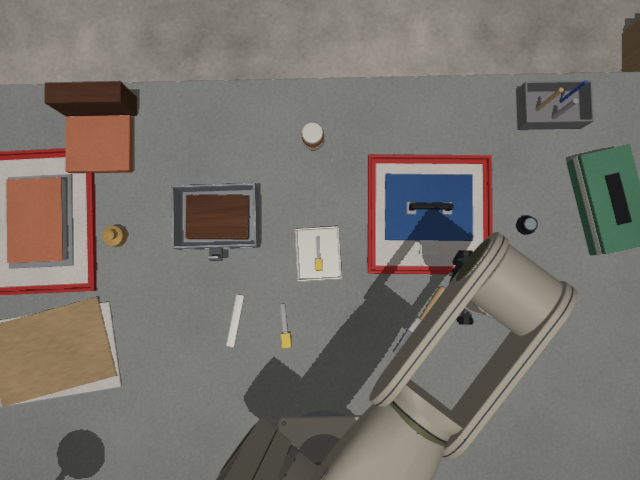

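The lid lies flat, handle up, inside the empty tray at (430,207). The pin is in the dish at (318,255), the book is in the case at (217,216), and the bystanders I can see are where they started. The robot is touching nothing.

Run:
```python
from bench import r
print(r.hand_in())
```

```text
the job is handed in; nothing more can be done
None
```

The job is done and handed in at about 20 s on the robot's clock. I pulled the smaller, yellow-gripped pin out of the staple and set it down in the white dish. Then I lifted the blue lid straight off and set it flat, handle up, inside the empty red tray.

**Last checks:** The final pictures show the pin wholly inside the dish, the lid inside the tray rim on all sides, and the book still in the case. The jar, weight, loupe, folder and look-alikes are unmoved. The brush was partly hidden by the arm in the last pictures, but nothing went near it. The measured wrist force never went above about 26 N, and at the end the gripper was clear with about zero force.

**What disagreed:**
- **Fingertip height:** in the pictures the fingertips stood about 19–25 mm above the reported TCP. I set the heights from the pictures and by feeling for contact. The pin met the dish floor at a reported z of -14 mm, as I had predicted from the height at which I gripped it.
- **Camera positions:** the two cameras differed by about 6 mm in y, so I used values in between.
- **Pin placement:** while feeling for the dish floor I pressed the pin down with about 26 N for a moment, then eased off before releasing it.

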